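# Push the disc weights into their recesses

## Robot

A 6-joint arm with a two-finger parallel gripper is mounted at the origin on a cart in front of the work surface, level with it; the furniture and walls round the work are solid. World frame = base frame: x ahead of the robot, y to its left, z up, the work surface at z = 0. Lengths are in mm, angles in rad, forces in N, time in s.
With the tool pointing down it reaches from about 400 to 825 mm from the base axis. Payload 7 kg.
Tool frame: the origin (TCP) lies at the very end of the fingers, on their centre line; the grasp point (between the pads) lies 19 mm behind it; z points along the fingers, y is the direction in which the jaws open and shut (so a half turn about z gives the same grasp; the last joint's range is limited). The gripper opens to 88 mm and grips with 3 to 60 N. Pads are 19 mm wide; open, the fingers measure 130 mm over their backs; the gripper's body (78 mm by 193 mm) begins 47 mm behind the grasp point.
Start: joints at [1.616, 0.359, 0.012, 0, -1.224, -0.288], TCP at [162.295, 655.176, 226.561] pointing down, gripper open.
Joint ranges: [-3.07, 3.07], [-1.43, 2.12], [-1.02, 1.25], [-3.03, 1.67], [-3.05, -0], [-3.03, 3.03]. Speed limits (rad/s): [2.39, 2.39, 3.01, 3.14, 3.14, 3.14].

## Interface

Orientations are given as a unit quaternion [x, y, z, w].
In Python, from plant import bot gives the robot as it stands. Calls block until the motion is done:
- bot.move_ptp(position, orientation): joint-space move of the TCP to a pose.
- bot.line_to(position, velocity=150, ori=None): straight line of the TCP; ori=None keeps the orientation; velocity is the mean speed in mm/s.
- bot.move_joints(angles): joint-space move.
- bot.move_gripper(opening, force=None): finger opening in mm; force is the grip in N (None keeps the last); returns when the fingers have stopped.
- bot.pause(seconds).
- bot.solve_ik(position, orientation): joint angles nearest the present ones, or None.
- bot.read_state(): the state.
- bot.camera(name): name is "scene" or "top" or "wrist"; returns the picture (400x640x3 uint8, red, green, blue); there is no depth.
- bot.get_calibration(name): a dict with "fx", "fy", "cx", "cy" (pixels), "distortion" ([k1, k2, p1, p2, k3] as OpenCV has them; the pictures are not rectified), "view" (4x4, takes a point from world to camera coordinates); the wrist camera has in their place "T_tool_cam" (4x4, takes a point from camera to tool coordinates, whose origin is the TCP and whose axes are the flange's). Camera axes: x right, y up, looking along -z (the intrinsics and any distortion apply to the point x, -y, -z); pixel columns grow to the right and rows downward; lengths in mm; the calibration is good to about 2 mm. A picture is of the moment at which its call begins: read the wrist's pose just before it. get_calibration takes no time and is no camera call.
A pose or a line that the arm cannot do raises bot.Unreachable and nothing moves.
- bot.close_job(): hands the job in, once; it reports no verdict.
The state is a dict: "t": time; "joint_pos": joint angles; "qvel": joint speeds; "tau": joint torques, N m; "tcp_pos": TCP position; "eef_rot": TCP orientation; "contact_force": force on the tool from outside, world axes, zero at the start; "moment": the same for the moment, N m; "width": finger opening in mm.
Only numpy, scipy, OpenCV 4.12 (cv2) and the standard library are available. Lean on these libraries where they do the work, as an engineer would, in place of code of your own. Each camera call takes 0.05 s, during which the arm holds its last target.

## Task

The two steel disc weights lie loose on top of the wooden weight tray. With the fingertips push each one across the tray's top until it drops into the recess of its own size and lies flat on the bottom: the large disc in the large recess, the small disc in the small one, in either order. Only push them, never pick them up or tip them over, and leave the weight, the stopper and the vial beside the tray where they stand.

Things in the scene. Friction and masses are not known exactly. Their poses are not given: they have to be found in the camera images.
- weight_tray: fixed flat wooden block, 170 mm deep (its x) by 240 mm wide (its y) by 20 mm high, flat top without a raised edge, at z = 0.020; two round recesses side by side in its rear half. Does not move when pushed. Origin: centre of its underside, on the bench; x axis points away from the robot when its yaw is 0, y axis left, z up. Large recess at (0.045, 0.055), small recess at (0.045, -0.055) in these axes
- large_disc: the larger of two flat round bare-steel disc weights, 48 mm in diameter, 12 mm thick, about 170 g, with a shallow ring-shaped hollow in the top face. It starts lying loose and flat on the front half of the tray's top. Origin: centre of its underside (z = 0.020 while it lies on the tray's top, 0.011 when down in its recess, whose floor is 11 mm above the bench); z axis up through its flat faces
- small_disc: the smaller of two flat round bare-steel disc weights, 36 mm in diameter, 12 mm thick, about 100 g, with a shallow ring-shaped hollow in the top face. It starts lying loose and flat on the front half of the tray's top. Origin: centre of its underside (z = 0.020 while it lies on the tray's top, 0.011 when down in its recess, whose floor is 11 mm above the bench); z axis up through its flat faces
- large_recess (a point): the larger of two empty round recesses in the tray's top, in its rear half to the left as the robot sees it, 52 mm in diameter, 9 mm deep with a small bevel at its rim; it takes the 48 mm disc. This point: centre of the recess floor, 9 mm below the tray's top. Axes as the tray's
- small_recess (a point): the smaller of two empty round recesses in the tray's top, in its rear half to the right as the robot sees it, 40 mm in diameter, 9 mm deep with a small bevel at its rim; it takes the 36 mm disc. This point: centre of the recess floor, 9 mm below the tray's top. Axes as the tray's
- weight_200g: round metal laboratory weight with a knob on top, 30 mm in diameter, 52 mm high, standing on the bench close to the tray; to be left alone. Origin: centre of its underside (behind the tray)
- rubber_stopper: brown tapered rubber stopper, 31 mm in diameter, 25 mm high, standing on the bench close to the tray; to be left alone. Origin: centre of its underside (left of the tray)
- vial_3: small capped sample vial, 25 mm in diameter, 54 mm high, standing on the bench close to the tray; to be left alone. Origin: centre of its underside (right of the tray)
There are look-alikes about, which are no part of the job. What is shaped like the small_disc but green or purple is not meant. What is shaped like the large_disc but green or yellow is not meant.

How it is judged:
By the outcome, as a careful person would: the job done as asked, in the order asked, and still so for the second after the job is handed in, with the robot touching nothing.
It also fails if it takes over 53 s, if anything falls off the work surface, if the arm or the gripper's body presses on something with over 40 N, if the wrist force passes 120 N, or if a joint passes its speed limit or range.

## Working session

There is one attempt and no reset: what is moved stays moved. The work goes in short steps, each a Python script; the robot and the scene stay as the last script left them, time stands still between calls to the robot, and variables do not carry over. Pictures are saved under pics/ and viewed, and the job is handed in when it is done.

```bash
ls; mkdir -p pics
python3 - <<'E'
from plant import bot
import cv2
for n in("scene","top","wrist"):
    cv2.imwrite(f"pics/{n}0.png",bot.camera(n)[:,:,::-1]); 
    print(n,bot.get_calibration(n))
s=bot.read_state();print(s)
E
```

```text
pics
scene {'fx': 453.3150227497648, 'fy': 453.3150227497648, 'cx': 322.52820960014475, 'cy': 204.04086568059054, 'distortion': array([0.01309538, 0.        , 0.        , 0.        , 0.        ]), 'view': array([[-8.34070086e-01, -5.51375896e-01,  1.76553624e-02,
         3.68759252e+02],
       [ 3.26861769e-01, -4.68158163e-01,  8.20968525e-01,
        -2.80851988e+02],
       [-4.44396754e-01,  6.90516151e-01,  5.70700420e-01,
        -5.72281915e+02],
       [ 0.00000000e+00,  0.00000000e+00,  0.00000000e+00,
         1.00000000e+00]])}
top {'fx': 426.51425569854877, 'fy': 426.51425569854877, 'cx': 316.6729213614395, 'cy': 199.98485997774762, 'distortion': array([0.02487004, 0.        , 0.        , 0.        , 0.        ]), 'view': array([[-2.26028067e-02, -9.99701753e-01,  9.24762989e-03,
        -1.28464801e+02],
       [ 9.97853343e-01, -2.19903981e-02,  6.16857200e-02,
        -5.55329657e+02],
       [-6.14639633e-02,  1.06220488e-02,  9.98052781e-01,
        -1.07550825e+03],
       [ 0.00000000e+00,  0.00000000e+00,  0.00000000e+00,
         1.00000000e+00]])}
wrist {'fx':
[... 502 characters left out ...]
,
         1.00000000e+00]])}
{'t': 0.15, 'joint_pos': array([ 1.61610079e+00,  3.59235730e-01,  1.13114754e-02, -2.51682676e-04,
       -1.22413514e+00, -2.88089960e-01]), 'qvel': array([-0.0010683 , -0.00157209,  0.00243887,  0.00092052, -0.00079338,
        0.00066913]), 'tau': array([-1.60426625e-04, -5.83276105e+01,  2.93289256e+01,  7.00103670e+00,
        8.80061067e-03, -1.00694385e-04]), 'tcp_pos': array([162.21971166, 654.84476784, 225.84815817]), 'eef_rot': array([ 9.92635552e-01, -1.21137312e-01, -1.18999133e-05,  6.42413988e-04]), 'contact_force': array([ 0.6641514 ,  0.47541253, -0.12051517]), 'moment': array([ 0.00324684, -0.02186773,  0.02419695]), 'width': 87.67106140623046}
```

View pics/scene0.png

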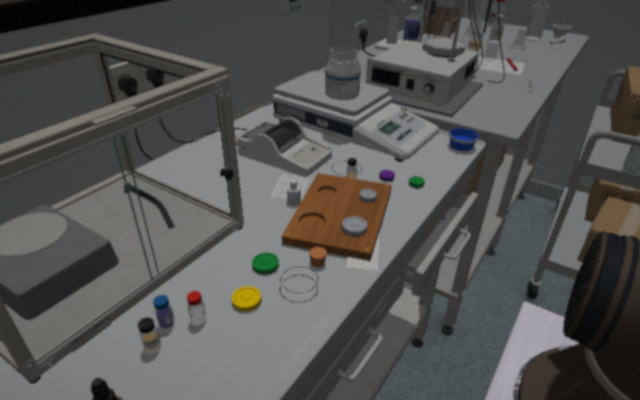

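View pics/top0.png

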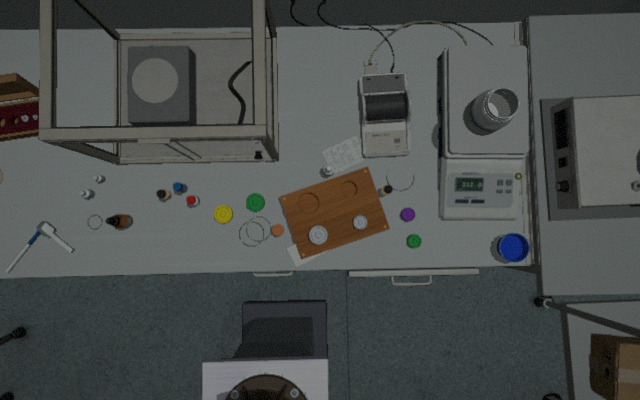

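View pics/wrist0.png

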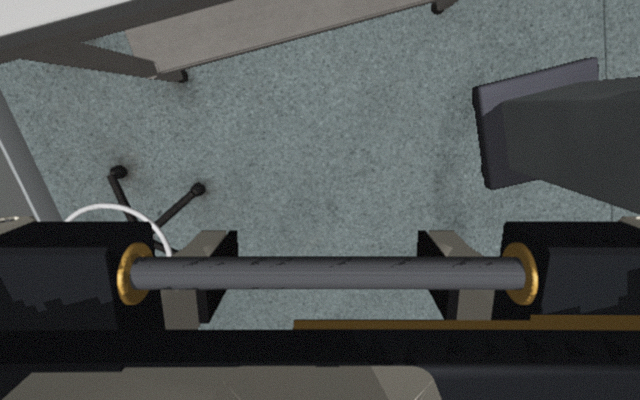

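The top view shows the tray at about (333,212), tilted in yaw. The large disc is at (318,235), the small disc at (361,222), and the recesses at about (309,202) and (350,188). Next I'll measure them.

```bash
cat > h.py <<'E'
import numpy as np, cv2
from plant import bot
from scipy.spatial.transform import Rotation as R
def camT(name,st=None):
    c=bot.get_calibration(name)
    K=np.array([[c['fx'],0,c['cx']],[0,c['fy'],c['cy']],[0,0,1]])
    if name!='wrist': V=np.linalg.inv(c['view'])
    else:
        T=np.eye(4);T[:3,:3]=R.from_quat(st['eef_rot']).as_matrix();T[:3,3]=st['tcp_pos'];V=T@c['T_tool_cam']
    return K,c['distortion'],V
def ray(name,uv,z,st=None):
    K,D,V=camT(name,st)
    p=cv2.undistortPoints(np.array(uv,float).reshape(-1,1,2),K,D).reshape(-1,2)
    d=np.c_[p[:,0],-p[:,1],-np.ones(len(p))]@V[:3,:3].T
    o=V[:3,3]
    return o+d*((z-o[2])/d[:,2])[:,None]
def proj(name,P,st=None):
    K,D,V=camT(name,st);W=np.linalg.inv(V)
    q=np.atleast_2d(P)@W[:3,:3].T+W[:3,3]
    return cv2.projectPoints(q*[1,-1,-1],np.zeros(3),np.zeros(3),K,D)[0].reshape(-1,2)
E
python3 - <<'E'
from h import *
im=cv2.imread('pics/top0.png')
print('base',proj('top',[[0,0,0],[162,655,226]]))
hsv=cv2.cvtColor(im,cv2.COLOR_BGR2HSV)
m=((hsv[...,0]>5)&(hsv[...,0]<22)&(hsv[...,1]>90)).astype(np.uint8)
m[:160]=0;m[270:]=0;m[:,:270]=0;m[:,395:]=0
m=cv2.morphologyEx(m,cv2.MORPH_OPEN,np.ones((3,3)))
cs,_=cv2.findContours(m,0,2);c=max(cs,key=cv2.contourArea)
box=cv2.boxPoints(cv2.minAreaRect(c));print(box,cv2.contourArea(c))
print(ray('top',box,20).round(1))
crop=cv2.resize(im[160:275,265:400],None,fx=5.8,fy=5.0,interpolation=cv2.INTER_CUBIC)
cv2.imwrite('pics/crop.png',crop)
E
```

```text
base [[265.37176813 421.75028956]
 [-86.13275332 402.27024309]]
[[278.92834 196.3371 ]
 [367.662   165.83493]
 [389.18164 228.43756]
 [300.448   258.93973]] 6010.0
[[ 563.7  -44.5   20. ]
 [ 637.3 -273.9   20. ]
 [ 475.5 -324.    20. ]
 [ 403.4  -96.3   20. ]]
```

View pics/crop.png

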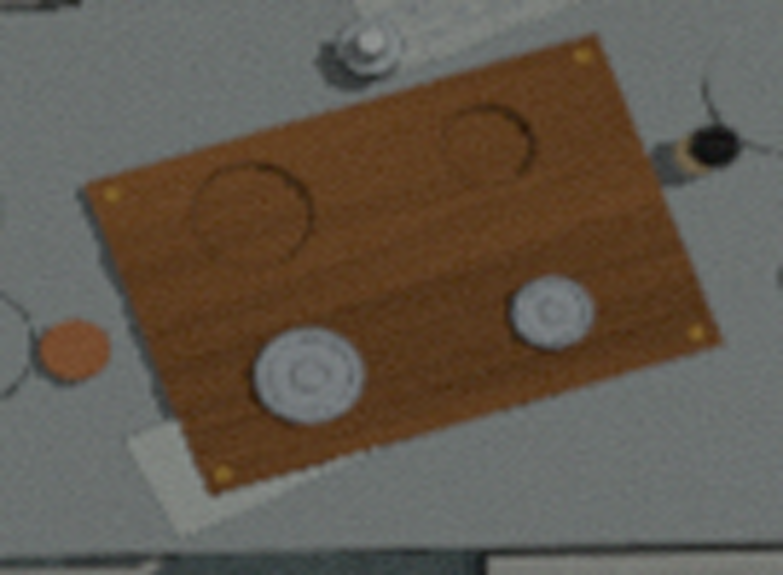

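```bash
cat >> h.py <<'E'
def q(psi): return [float(np.cos(psi/2)),float(np.sin(psi/2)),0.,0.]
E
python3 - <<'E'
from h import *
psi=0.31
d=np.array([np.cos(psi),np.sin(psi)])
c=np.array([520,-185])
p=c-69*d
j=bot.read_state()['joint_pos']
for P,a in (([60,500,280],-0.243),([60,500,280],psi),([*p,270],psi),([*p,270],psi+np.pi),([60,500,280],psi+np.pi)):
    print(P,a,bot.solve_ik(P,q(a)))
E
```

```text
[60, 500, 280] -0.243 [ 1.84210179  0.04035702 -0.27064874  0.         -1.25979057 -0.51430546]
[60, 500, 280] 0.31 [ 1.84210179  0.04035702 -0.27064874  0.         -1.25979057  0.03869454]
[np.float64(454.28898367788577), np.float64(-206.0490459145976), 270] 0.31 [-0.03115059  0.03739409 -0.29651219  0.         -1.23689005  1.91194692]
[np.float64(454.28898367788577), np.float64(-206.0490459145976), 270] 3.451592653589793 [-0.03115059  0.03739409 -0.29651219  0.         -1.23689005 -1.22964573]
[60, 500, 280] 3.451592653589793 None
```

Run:
```python
from h import *
psi=0.31
d=np.array([np.cos(psi),np.sin(psi)])
p=np.array([520,-185])-69*d
bot.move_ptp([60,500,280],q(-0.243))
bot.move_ptp([*p,270],q(psi))
bot.move_gripper(28)
bot.pause(0.3)
s=bot.read_state();np.save('s1.npy',s,allow_pickle=True)
cv2.imwrite("pics/w1.png",bot.camera('wrist')[:,:,::-1]);cv2.imwrite("pics/top1.png",bot.camera('top')[:,:,::-1])
print(s['t'],s['tcp_pos'],s['contact_force'],s['width'])
```

```text
5.1833 [ 454.28065845 -206.06235669  269.99582244] [-0.88737956  1.22700417  0.24035646] 27.654487154738703
```

View pics/w1.png

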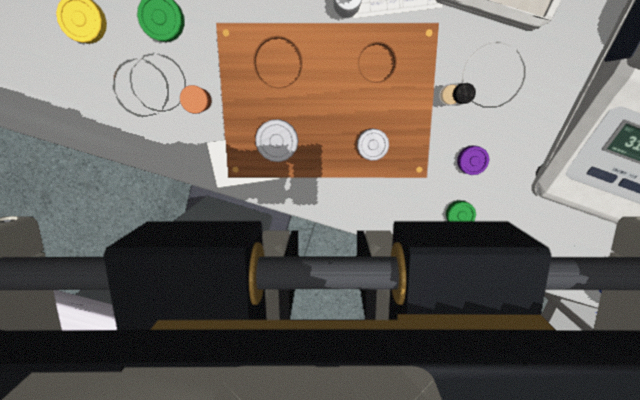

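The wrist view shows the whole tray. The large disc is at (276,140), the small disc at (373,145), and the recesses at (278,62) and (376,62). I'll measure all of these from this picture.

```bash
cat >> h.py <<'E'
def trayfit(im,name,st):
    hsv=cv2.cvtColor(im,cv2.COLOR_BGR2HSV)
    m=((hsv[...,0]>3)&(hsv[...,0]<22)&(hsv[...,1]>90)).astype(np.uint8)*255
    m=cv2.morphologyEx(m,cv2.MORPH_OPEN,np.ones((3,3)))
    m=m.copy(); 
    if name=='wrist': m[215:]=0
    cs,_=cv2.findContours(m,0,2);c=max(cs,key=cv2.contourArea);h=cv2.convexHull(c)
    W=ray(name,h.reshape(-1,2)+0.0,20,st)[:,:2].astype(np.float32)
    (cx,cy),(w,hh),a=cv2.minAreaRect(W)
    a=np.deg2rad(a)
    while a>np.pi/4:a-=np.pi/2
    while a<-np.pi/4:a+=np.pi/2
    hm=np.zeros_like(m);cv2.drawContours(hm,[h],-1,255,-1)
    return np.array([cx,cy]),(w,hh),a,hm,hsv
E
cat > meas.py <<'E'
from h import *
def meas(im,name,st,verbose=True):
    c,sz,a,hm,hsv=trayfit(im,name,st)
    hm2=cv2.erode(hm,np.ones((3,3)))
    g=((hsv[...,1]<75)&(hsv[...,2]>90)&(hm2>0)).astype(np.uint8)*255
    g=cv2.morphologyEx(g,cv2.MORPH_CLOSE,np.ones((7,7)));g=cv2.morphologyEx(g,cv2.MORPH_OPEN,np.ones((5,5)))
    Rm=np.array([[np.cos(a),-np.sin(a)],[np.sin(a),np.cos(a)]])
    print(name,'tray',c,sz,a)
    for k in cv2.findContours(g,0,2)[0]:
        if cv2.contourArea(k)<30: continue
        e=cv2.fitEllipse(k)
        W=ray(name,cv2.convexHull(k).reshape(-1,2)+0.0,32,st)[:,:2].astype(np.float32)
        (x,y),r=cv2.minEnclosingCircle(W)
        ce=ray(name,[e[0]],31,st)[0,:2]
        print('px',np.round(e[0],1),np.round(e[1],1),'circ',round(x,1),round(y,1),'d',round(2*r,1),'ell',ce.round(1),'tray',((ce-c)@Rm).round(1))
    return c,a
E
python3 - <<'E'
from meas import *
s=np.load('s1.npy',allow_pickle=True).item()
im=cv2.imread('pics/w1.png')
c,a=meas(im,'wrist',s)
meas(cv2.imread('pics/top0.png'),'top',None)
Rm=np.array([[np.cos(a),-np.sin(a)],[np.sin(a),np.cos(a)]])
rec=c+np.array([[45,55],[45,-55]])@Rm.T
P=[]
for r,rad in zip(rec,(26,20)):
    t=np.linspace(0,2*np.pi,60)
    uv=proj('wrist',np.c_[r[0]+rad*np.cos(t),r[1]+rad*np.sin(t),np.full(60,20.)],s)
    cv2.polylines(im,[np.round(uv*8).astype(int)],True,(255,255,0),1,shift=3)
cr=cv2.resize(im[10:190,205:445],None,fx=3.3,fy=3.3,interpolation=cv2.INTER_CUBIC)
cv2.imwrite('pics/w1c.png',cr)
print(rec)
E
```

```text
wrist tray [ 519.77911377 -184.82148743] (169.11122131347656, 240.18411254882812) 0.31126001503826456
px [372.7 144.2] [30.9 31.5] circ 494.0 -247.9 d 36.9 ell [ 493.9 -248. ] tray [-44.  -52.2]
px [276.3 140.1] [41.2 42.7] circ 464.4 -141.8 d 48.8 ell [ 464.6 -141.6] tray [-39.3  58. ]
top tray [ 519.74505615 -184.59275818] (168.660400390625, 240.25160217285156) 0.303086540626216
px [318.2 234.4] [17.9 18.4] circ 464.1 -142.2 d 47.5 ell [ 464.5 -142.6] tray [-40.2  56.6]
px [359.8 221.8] [12.9 13.4] circ 493.8 -249.0 d 34.8 ell [ 493.8 -248.4] tray [-43.8 -53.1]
[[ 545.7725842  -118.68269779]
 [ 579.46100254 -223.3970257 ]]
```

View pics/w1c.png

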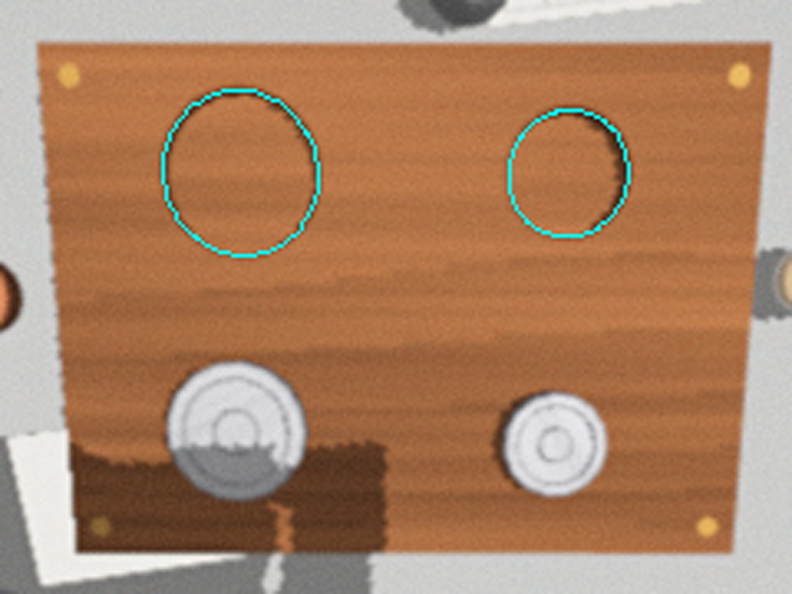

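```bash
cat > push1.py <<'E'
import sys
from h import *
def go(disc,rec,r,opening,stop,tag,zt=23):
    disc=np.array(disc);rec=np.array(rec)
    v=rec-disc;L=np.linalg.norm(v);d=v/L;psi=np.arctan2(d[1],d[0])
    bot.move_gripper(opening)
    w=bot.read_state()['width']/2
    off=np.sqrt(r*r-w*w)+9.5
    st=disc-d*(off+12)
    bot.move_ptp([*st,90],q(psi)); bot.line_to([*st,zt],120)
    s=bot.read_state();print(s['t'],s['tcp_pos'],s['contact_force'].round(1),'off',off,psi)
    bot.line_to([*(disc-d*(off+1)),zt],80)
    bot.line_to([*(rec-d*(off+stop)),zt],60)
    bot.pause(0.2)
    s=bot.read_state();np.save(f's_{tag}.npy',s,allow_pickle=True)
    cv2.imwrite(f"pics/w_{tag}.png",bot.camera('wrist')[:,:,::-1])
    print(s['t'],s['tcp_pos'],s['contact_force'].round(1),s['width'])
E
python3 - <<'E'
from push1 import *
go([464.5,-141.8],[545.8,-118.7],24,28,18,'L1')
E
```

```text
6.9917 [ 425.79477293 -153.21251609   23.76547228] [-0.2 -0.5  1.2] off 29.16071647262747 0.2768369589268531
8.7583 [ 500.47451311 -131.60050322   23.11912903] [-0.1  0.3  0.3] 27.962237334471894
```

View pics/w_L1.png

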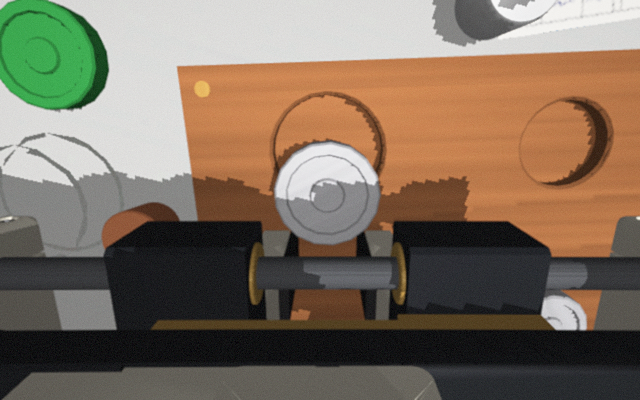

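The large disc sits snug at (327,193), straight below its recess, whose rim top is at (327,93). I'll check the lateral offset numerically.

```bash
cat > chk.py <<'E'
from h import *
def chk(tag,rec,rad,r,ydisc,psi):
    s=np.load(f's_{tag}.npy',allow_pickle=True).item();im=cv2.imread(f'pics/w_{tag}.png')
    hsv=cv2.cvtColor(im,cv2.COLOR_BGR2HSV)
    g=((hsv[...,1]<75)&(hsv[...,2]>70)).astype(np.uint8)*255
    g=cv2.morphologyEx(g,cv2.MORPH_CLOSE,np.ones((7,7)));g=cv2.morphologyEx(g,cv2.MORPH_OPEN,np.ones((5,5)))
    for k in cv2.findContours(g,0,2)[0]:
        if cv2.pointPolygonTest(k,ydisc,False)>0:
            W=ray('wrist',cv2.convexHull(k).reshape(-1,2)+0.,32,s)[:,:2].astype(np.float32)
            (x,y),R_=cv2.minEnclosingCircle(W);c=np.array([x,y]);break
    d=np.array([np.cos(psi),np.sin(psi)]);n=np.array([-d[1],d[0]])
    v=np.array(rec)-c
    print('disc',c,'diam',2*R_,'to rec along',v@d,'lat',v@n,'tcp->disc along',(c-s['tcp_pos'][:2])@d,'lat',(c-s['tcp_pos'][:2])@n)
    t=np.linspace(0,2*np.pi,60)
    for (p,ra,z,col) in ((rec,rad,20,(255,255,0)),(c,r,32,(0,0,255))):
        uv=proj('wrist',np.c_[p[0]+ra*np.cos(t),p[1]+ra*np.sin(t),np.full(60,float(z))],s)
        cv2.polylines(im,[np.round(uv*8).astype(int)],True,col,1,shift=3)
    x0=int(ydisc[0]);y0=max(0,int(ydisc[1])-130)
    cv2.imwrite(f'pics/c_{tag}.png',cv2.resize(im[y0:y0+200,x0-130:x0+130],None,fx=3,fy=3,interpolation=cv2.INTER_CUBIC))
E
python3 -c "
from chk import *
chk('L1',[545.8,-118.7],26,24,(327,192),0.2768)"
```

```text
disc [ 513.1362915  -139.81367493] diam 94.20845031738281 to rec along 37.19028071778635 lat 11.383678744713173 tcp->disc along 9.93531973758118 lat -11.360732509700915
```

View pics/c_L1.png

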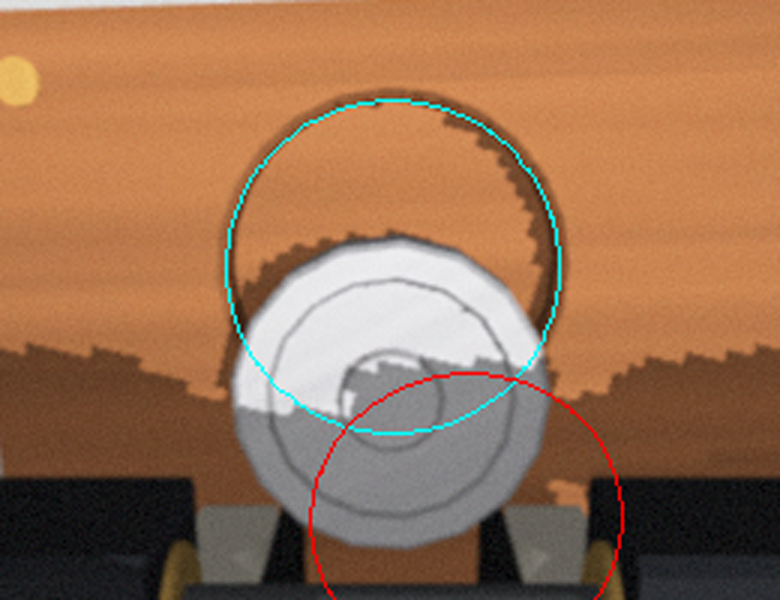

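```bash
python3 -c "
from chk import *
s=np.load('s_L1.npy',allow_pickle=True).item()
c=ray('wrist',[[327,193.2],[197+232/3,193.2],[197+548/3,193.2]],32,s)[:,:2]
print(c,np.linalg.norm(c[1]-c[2]))
d=np.array([np.cos(.2768),np.sin(.2768)]);n=np.array([-d[1],d[0]])
v=np.array([545.8,-118.7])-c[0];print(v@d,v@n)
w=c[0]-s['tcp_pos'][:2];print(w@d,w@n)
"
```

```text
[[ 529.90370521 -122.99536661]
 [ 523.42813439 -100.31833202]
 [ 536.37834841 -145.6713991 ]] 47.165758095150196
16.465032906979562 -0.21225848537434575
30.660567548387963 0.2352047203866015
```

Lateral error is 0.2 mm and there are about 17 mm left to push. I'll finish the push.

Run:
```python
from push1 import *
d=np.array([np.cos(.2768),np.sin(.2768)])
p=bot.read_state()['tcp_pos'][:2]
for k in (8,14,17,18.5):
    bot.line_to([*(p+d*k),22.5],40)
    s=bot.read_state();print(s['t'],s['tcp_pos'].round(1),s['contact_force'].round(1))
bot.pause(0.2)
tag='L2'
s=bot.read_state();np.save(f's_{tag}.npy',s,allow_pickle=True)
cv2.imwrite(f"pics/w_{tag}.png",bot.camera('wrist')[:,:,::-1]);print(s['contact_force'])
```

```text
9.1583 [ 508.7 -129.3   22.4] [-0.2 -0.2 -0.1]
9.4583 [ 514.4 -127.7   22.5] [ 0.7  0.1 -0. ]
9.7083 [ 517.  -126.9   22.5] [ 0.1 -0.1  0.4]
9.9583 [ 518.  -126.6   22.4] [-1.  -0.8 -0.8]
[-0.53315696 -0.56843078 -0.31726629]
```

View pics/w_L2.png

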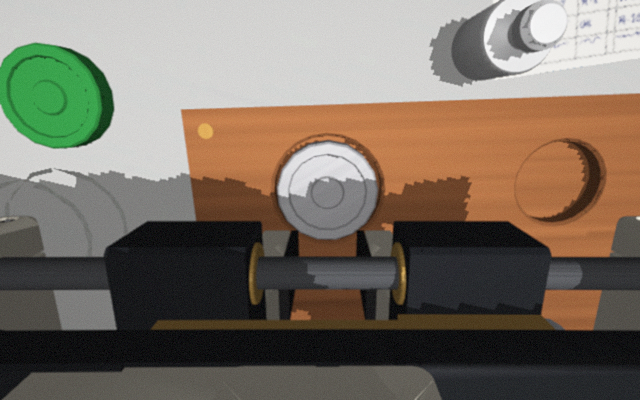

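```bash
python3 -c "
import cv2
im=cv2.imread('pics/w_L2.png');cv2.imwrite('pics/c_L2.png',cv2.resize(im[110:260,230:430],None,fx=4,fy=4,interpolation=cv2.INTER_CUBIC))"
```

```text
(no output)
```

View pics/c_L2.png

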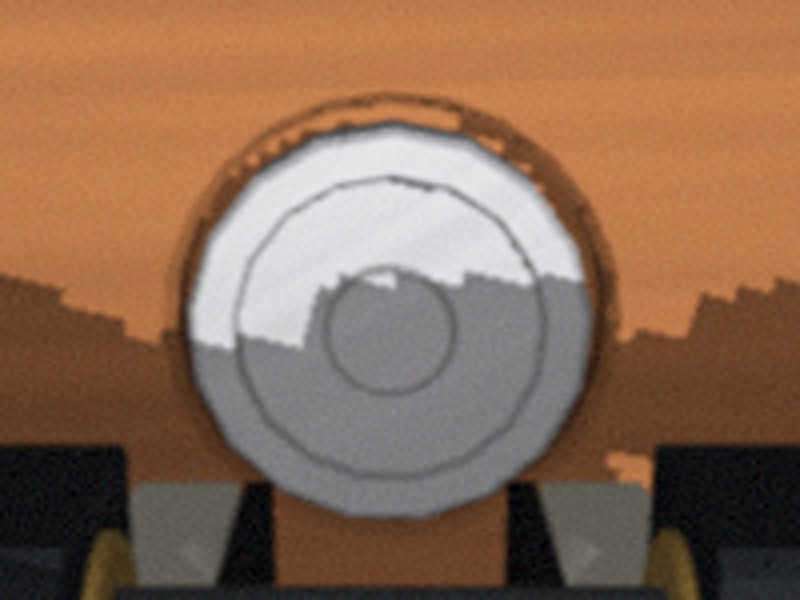

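The disc has dropped only part way: its apparent size ratio is 0.96 against 0.94 expected, and a gap remains at the far side. I'll push in small steps, watching force.

Run:
```python
from push1 import *
d=np.array([np.cos(.2768),np.sin(.2768)])
p=bot.read_state()['tcp_pos'][:2]
for k in (1,2,3):
    bot.line_to([*(p+d*k),22.3],15)
    s=bot.read_state();F=s['contact_force'];print(s['t'],s['tcp_pos'].round(1),F.round(1))
    cv2.imwrite(f"pics/w_L3_{k}.png",bot.camera('wrist')[:,:,::-1])
    if np.linalg.norm(F)>8: break
cv2.imwrite('pics/c_L3.png',np.hstack([cv2.resize(cv2.imread(f'pics/w_L3_{i}.png')[110:260,240:420],None,fx=2.2,fy=2.2,interpolation=cv2.INTER_CUBIC) for i in (1,k)]))
```

```text
10.4583 [ 519.  -126.3   22.3] [-1.6 -0.6  0.6]
10.7583 [ 520.1 -126.    22.3] [-0.4  0.1 -0.3]
11.0583 [ 520.8 -125.8   22.2] [-2.3  0.9 -0.3]
```

View pics/c_L3.png

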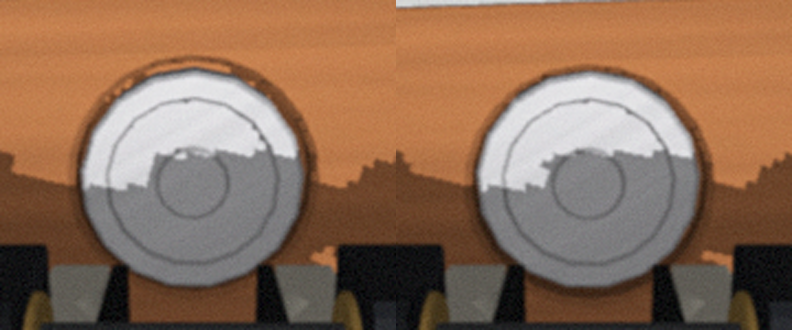

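Run:
```python
from push1 import *
d=np.array([np.cos(.2768),np.sin(.2768)])
s=bot.read_state();p=s['tcp_pos'][:2];print(s['contact_force'])
bot.line_to([*(p-d*15),22.3],80)
bot.line_to([*(p-d*25),75],150)
bot.pause(0.15)
tag='L4';s=bot.read_state();np.save(f's_{tag}.npy',s,allow_pickle=True)
im=bot.camera('wrist')[:,:,::-1];cv2.imwrite(f"pics/w_{tag}.png",im);print(s['t'],s['tcp_pos'])
u,v=proj('wrist',[545.8,-118.7,20],s)[0].astype(int);print(u,v)
cv2.imwrite('pics/c_L4.png',cv2.resize(im[max(0,v-65):v+65,u-80:u+80],None,fx=4.5,fy=4.5,interpolation=cv2.INTER_CUBIC))
```

```text
[-2.57650092 -0.33668479  0.11482904]
12.1083 [ 496.39060038 -132.59304812   74.22278036]
327 134
```

View pics/c_L4.png

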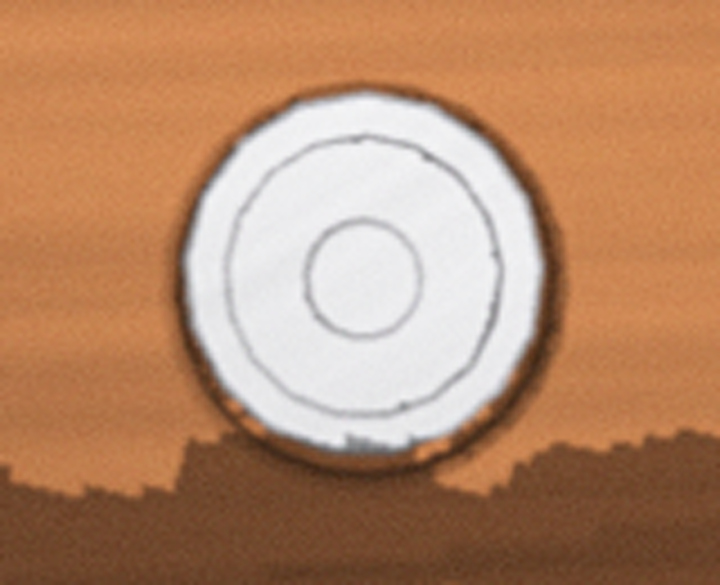

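```bash
cat > seat.py <<'E'
from h import *
def seat(tag,uv):
    s=np.load(f's_{tag}.npy',allow_pickle=True).item();im=cv2.imread(f'pics/w_{tag}.png')
    hsv=cv2.cvtColor(im,cv2.COLOR_BGR2HSV)
    g=((hsv[...,1]<75)&(hsv[...,2]>70)).astype(np.uint8)*255
    g=cv2.morphologyEx(g,cv2.MORPH_CLOSE,np.ones((5,5)))
    for k in cv2.findContours(g,0,2)[0]:
        if cv2.pointPolygonTest(k,uv,False)>0:
            e=cv2.fitEllipse(cv2.convexHull(k));print('ell',e)
            for z in (23,32):
                W=ray('wrist',cv2.convexHull(k).reshape(-1,2)+0.,z,s)[:,:2].astype(np.float32)
                (cx,cy),ax,_=cv2.fitEllipse(W);print(z,cx,cy,ax)
E
python3 -c "
from seat import *
seat('L4',(327,134))
s=np.load('s_L1.npy',allow_pickle=True)"
```

```text
ell ((327.29730224609375, 129.444580078125), (80.44944763183594, 81.12998962402344), 8.128998756408691)
23 548.1061401367188 -117.76553344726562 (47.7376823425293, 48.13450241088867)
32 548.7485961914062 -117.58164978027344 (45.68996047973633, 46.06975173950195)
```

Seen at z=23, the large disc measures 47.7 x 48.1 mm and round, so it lies flat on the recess floor. Now the small disc.

Run:
```python
from push1 import *
s=bot.read_state();bot.line_to([*s['tcp_pos'][:2],95],150)
go([493.9,-248.2],[579.5,-223.4],18,20,14,'S1')
im=cv2.imread('pics/w_S1.png')
cv2.imwrite('pics/c_S1.png',cv2.resize(im[70:270,200:460],None,fx=3,fy=3,interpolation=cv2.INTER_CUBIC))
```

```text
14.175 [ 459.44314588 -258.0637048    23.39217671] [0.1 1.  0.3] off 24.501612409972065 0.28199877900079395
16.0833 [ 542.48195218 -234.19500985   23.10051281] [-0.2 -1.3 -0.1] 20.257674066896016
```

View pics/c_S1.png

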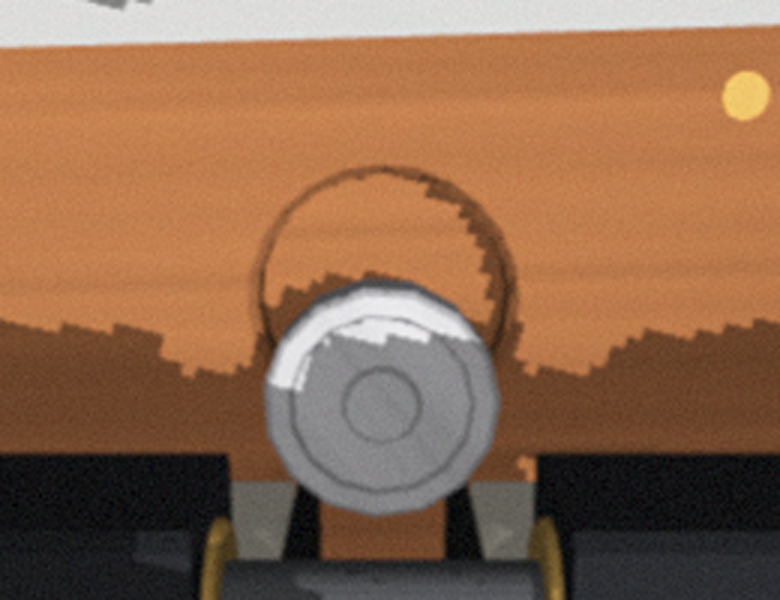

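Aligned laterally within 0.5 mm. I'll finish the push, then back off and check.

Run:
```python
from push1 import *
psi=.282;d=np.array([np.cos(psi),np.sin(psi)])
p=bot.read_state()['tcp_pos'][:2]
for k,v in ((8,40),(13,40),(14,15),(15,15),(16,15),(17,15)):
    bot.line_to([*(p+d*k),22.3],v)
    s=bot.read_state();F=s['contact_force'];print(k,s['t'],s['tcp_pos'].round(1),F.round(1))
    if np.linalg.norm(F)>8: break
p=s['tcp_pos'][:2]
bot.line_to([*(p-d*15),22.3],80)
bot.line_to([*(p-d*25),75],150)
bot.pause(0.15)
tag='S4';s=bot.read_state();np.save(f's_{tag}.npy',s,allow_pickle=True)
im=bot.camera('wrist')[:,:,::-1];cv2.imwrite(f"pics/w_{tag}.png",im);print(s['t'],s['tcp_pos'])
u,v=proj('wrist',[579.5,-223.4,20],s)[0].astype(int);print(u,v)
cv2.imwrite('pics/c_S4.png',cv2.resize(im[max(0,v-65):v+65,u-80:u+80],None,fx=4.5,fy=4.5,interpolation=cv2.INTER_CUBIC))
from seat import seat
seat('S4',(int(u),int(v)))
```

```text
8 16.4833 [ 550.6 -231.8   22.2] [-0.8  1.  -0.5]
13 16.7583 [ 555.3 -230.5   22.3] [-0.1 -0.6 -0.1]
14 17.0083 [ 555.9 -230.3   22.3] [ 0.3 -0.4  2. ]
15 17.2583 [ 556.8 -230.    22.3] [-0.5 -0.5 -0.4]
16 17.5083 [ 557.8 -229.7   22.3] [-0.4 -0.2 -0.6]
17 17.7583 [ 558.5 -229.4   22.2] [-1.9 -0.5 -1.1]
18.7583 [ 534.09873081 -236.21787292   74.21585096]
328 141
ell ((327.41778564453125, 137.2600555419922), (59.655029296875, 59.92794418334961), 171.850830078125)
23 581.6372680664062 -222.38243103027344 (35.670066833496094, 35.893218994140625)
32 582.4539184570312 -222.1435089111328 (34.14003372192383, 34.353607177734375)
```

View pics/c_S4.png

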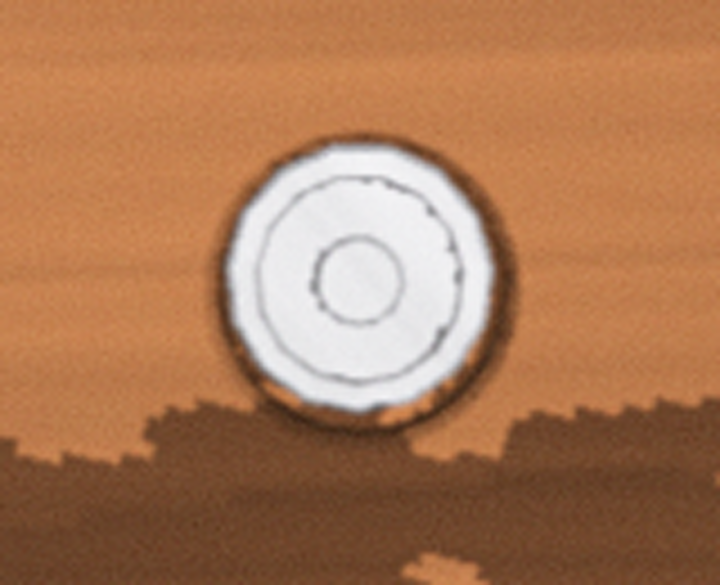

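Both discs are down. I'll lift clear, take one last overview, and hand the job in if nothing else has moved.

Run:
```python
from h import *
bot.line_to([480,-200,270],200,q(.31)); bot.pause(.15)
s=bot.read_state();np.save('s_F.npy',s,allow_pickle=True)
cv2.imwrite("pics/w_F.png",bot.camera('wrist')[:,:,::-1]);cv2.imwrite("pics/scene_F.png",bot.camera('scene')[:,:,::-1])
print(s['t'],s['tcp_pos'])
```

```text
20.1333 [ 479.71656661 -200.05065139  268.7191104 ]
```

View pics/w_F.png

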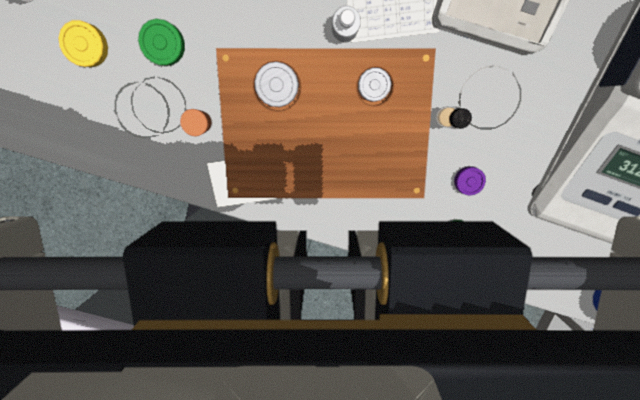

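```bash
python3 -c "
from seat import *
s=np.load('s_F.npy',allow_pickle=True).item()
uv=proj('wrist',[[548,-118,23],[581.6,-222.5,23]],s);print(uv)
for p in uv: seat('F',(float(p[0]),float(p[1])))"
```

```text
[[276.09865112  84.19225168]
 [374.63927148  84.18768927]]
ell ((326.3974609375, 128.0715789794922), (259.4332580566406, 4024.478515625), 90.012939453125)
23 502.7657470703125 -183.20355224609375 (294.6081848144531, 3972.22412109375)
32 503.72650146484375 -183.10609436035156 (288.04913330078125, 3883.794921875)
ell ((326.3974609375, 128.0715789794922), (259.4332580566406, 4024.478515625), 90.012939453125)
23 502.7657470703125 -183.20355224609375 (294.6081848144531, 3972.22412109375)
32 503.72650146484375 -183.10609436035156 (288.04913330078125, 3883.794921875)
```

The last view shows the large disc at (277,85) and the small disc at (375,84), both in their recesses. The weight, stopper and vial are where they stood. The ellipse fit on this wide picture failed because its contour took in the background, so the close-up fits stand as the check.

```bash
python3 -c "
from plant import bot
bot.close_job()"
```

```text
the job is handed in; nothing more can be done
```

Both discs are in their recesses and the job is handed in, at about 20 s on the robot's clock. I pushed each one with the fingertips set just behind it, the large disc first, and did not pick either up.

- **Seating:** in close-up views after backing off, the large disc measured 47.7 x 48.1 mm and the small one 35.7 x 35.9 mm, taken at z = 23. That height is the top face of a disc lying flat on the recess floor. At z = 32, the height if still on the tray, they would measure about 46 and 34 mm, which is too small.
- **Position:** both discs came out about 2.4 mm beyond the recess centres I had estimated, against 2 mm of slack. That is within the camera calibration error and fits discs resting against the far wall.
- **Part-way stop:** the large disc had only partly dropped after the first push and needed about 2.5 mm more.
- **Forces:** the readings I took after each push step stayed below about 3 N.
- **Other items:** in the last wrist picture the weight, stopper and vial stand where they were. I judged that by eye and did not measure them.
- **Failed check:** the fit on the final wide picture failed because its outline merged with the background, so the seating rests on the close-ups and the final picture by eye.

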